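# Bolt the carving fixture and hold its stage at the detent

### The job

Lock the carving fixture by sliding its barrel bolt fully home into the brass keeper. Then grip the stage by its orange upright and slide it along the rail until its ball detent drops into the notch at the red mark, and finish while still gripping the upright, with the stage held still in the notch. Leave the gouge, the mallet and the spare wood block where they lie.

Things in the scene. Friction and masses are not known exactly. Their poses are not given: they have to be found in the camera images.
- fixture: Carving fixture, fixed to the bench: grey laminate board 250 x 380 mm, 16 mm thick, carrying an aluminium rail (top 30 mm above the bench). Origin at the centre of the board's underside, on the bench; its x runs across the board, away from the robot, its y along the rail. A steel bench plate with the barrel bolt joins its -y end, in line with a brass keeper on the board's corner. The bolt's guides and the keeper rise to 38 mm above the bench.
- bolt_knob (a point): Grip point on the black square upright knob of the barrel bolt: knob 14 x 14 mm, sides along the fixture's x and y, top 85 mm above the bench, this point 66 mm above the bench (19 mm below the knob's top). It moves with the bolt along the fixture's +y towards the keeper.
- bolt (a joint): Travel of the barrel bolt in m: 0 drawn back, grows along the fixture's +y, 0.050 fully home in the keeper at a hard stop. Friction about 1.5 N, no spring. Starts drawn back, 0 to 0.012.
- stage_grip (a point): Grip point on the orange square upright of the stage: post 20 x 20 mm, sides along the fixture's x and y, top 117 mm above the bench, this point 100 mm above the bench on the post's axis. The stage is a grey plate 100 x 80 mm, its top 43 mm above the bench, carrying a clamped wooden carving (top about 73 mm above the bench) on the post's +x side (from 29 mm beyond the post's axis).
- stage (a joint): Travel of the stage along the rail in m, 0 to 0.22, growing along the fixture's +y. Starts between 0.005 and 0.05, always short of the notch. Friction about 1 N. At the notch a spring ball drops in: over the last 6 mm it draws the stage towards the notch centre with a pull rising to about 6 N; at the centre it seats sharply, and moving on takes about 7 N, fading over the next 6 mm. A stage let loose there centres itself to under 1 mm.
- stage_index (a point): Point on the stage straight below the orange post's axis, where the spring ball sits (white line on the plate's front edge shows it); 31 mm above the bench.
- notch (a point): Centre of the 12 mm wide notch in the brass strip beside the rail, 22 mm above the bench; a red line 6 mm wide and 35 mm long on the board points at it. Its place along the rail varies by 70 mm. It lies straight below the post when the stage is seated; axes as the fixture's.
- gouge: Small carving gouge lying on the board in front of the rail, 153 mm long, 14 mm high, along the rail. Bystander.
- mallet: Dark wooden mallet lying on the bench beyond the board's +y end, 272 mm long, 50 mm high. Bystander.
- spare_block: Spare wood block 60 x 70 x 60 mm on the bench beside the bolt, on its far side. Bystander.

How it is judged:
By the outcome, as a careful person would: the job done as asked, in the order asked, and still so for the second after the job is handed in, while the arm keeps its last pose, push and grip.
It also fails if it takes over 58 s, if anything falls off the work surface, if the arm or the gripper's body presses on something with over 40 N, if the wrist force passes 120 N, or if a joint passes its speed limit or range.

### The arm

A 7-joint arm with a two-finger parallel gripper is mounted at the origin on the work surface. World frame = base frame: x ahead of the robot, y to its left, z up, the work surface at z = 0. Lengths are in mm, angles in rad, forces in N, time in s.
With the tool pointing down it reaches from about 400 to 875 mm from the base axis. Payload 4.4 kg.
Tool frame: the origin (TCP) lies midway between the tips of the shut fingers; the grasp point (between the pads) lies 19 mm behind it; z points along the fingers, y is the line along which they close (so a half turn about z gives the same grasp; the last joint's range is limited). The gripper opens to 85 mm and grips with 20 to 120 N. Pads are 22 mm wide; open, the fingers measure 114 mm over their backs; the gripper's body (76 mm by 85 mm) begins 54 mm behind the grasp point. The pads swing forward as they close: fully open they stand 13 mm farther back than shut.
Start: joints at [-1.221, 0.628, 0.038, 1.517, -0.027, 0.996, -0.02], TCP at [262.528, 594.64, 231.313] pointing down, gripper open.
Joint ranges: [-3.06, 3.06], [-0.37, 2.12], [-1.25, 1.32], [0.18, 2.47], [-1.1, 4.24], [0.23, 1.98], [-2.94, 2.94]. Speed limits (rad/s): [2.57, 2.57, 3.14, 3.14, 3.14, 3.14, 3.14].

### API

Orientations are given as [roll, pitch, yaw] about the fixed x, y, z axes, in that order (R = Rz(yaw) Ry(pitch) Rx(roll)).
In Python, from cell import read_state, get_image, finish_job gives the robot as it stands.
- The arm moves only by the tool send_rows, never from a script. Its argument "series" is a list of rows, each an object of numbers: "ax", "ay", "az": the turn, a rotation vector about the tool's x, y, z in rad; "dx", "dy", "dz": the shift along the tool's x, y, z in cm; "hand": the closure, from 0 (fully open) to 1 (shut). In form: [{"ax": .., "ay": .., "az": .., "dx": .., "dy": .., "dz": .., "hand": ..}, ...]. A call has 1 to 10 rows; each row is the pose to reach, as a shift and turn from the pose commanded when the call began, along the tool's axes at that moment; what a row does not reach only later rows make up. A row lasts 1/10 s, in which the tool goes at most 50 mm and 8.59 degrees, less where a joint would pass 70% of its speed; a pose out of reach is approached as far as the arm can. A call with a gripper value outside its range is refused whole. The fingers move at their own pace and stop on an object; the grip force is fixed at half the most. Time passes only in rows, so rows that repeat a pose let the fingers close. It gives the time, the measured TCP pose, the force, the opening and the grip force at its end, in the units of the state.
- read_state(): the state, without advancing time (a new reading comes with each control period).
- get_image(name): name is "side" or "top"; returns a dict with "pixels" (384x512x3 uint8, red, green, blue), "mtx" (3x3 intrinsics, pixels), "R" (3x3) and "t" (3): a world point X has camera coordinates R X + t. Camera axes: x right, y down, z forward; pixel columns grow to the right and rows downward; lengths in mm; the calibration is good to about 2 mm. A picture is of the moment at which its call begins. There is no depth.
- finish_job(): hands the job in; it is judged then, once.
The state is a dict: "clock": time; "qpos": joint angles; "qd": joint speeds; "tau": joint torques, N m; "eef_pos": TCP position; "tool_rot": TCP orientation; "force": force on the tool from outside, world axes, zero at the start; "torque": the same for the moment, N m; "width": finger opening in mm; "gripper_force": force on a finger pad.
Only numpy, scipy, OpenCV 4.12 (cv2) and the standard library are available. Lean on these libraries where they do the work, as an engineer would, in place of code of your own. Each camera call takes 0.05 s, during which the arm holds its last target. There are 200 camera calls.

## Working session

There is one attempt and no reset: what is moved stays moved. The work goes in short steps, Python scripts to look and compute and a tool call to move; the robot and the scene stay as the last step left them, time stands still between calls to the robot, and variables do not carry over. Pictures are saved under pics/ and viewed, at most 10 in all, crops included, and the job is handed in when it is done.

Besides the shell and the picture viewer there is one more tool, called after "Emit:" in YAML: its name, and indented under it one key for each argument. send_rows: Moves the arm, as the interface text tells. Its arguments: {"type":"object","properties":{"series":{"type":"array","items":{"type":"object","properties":{"ax":{"type":"number"},"ay":{"type":"number"},"az":{"type":"number"},"dx":{"type":"number"},"dy":{"type":"number"},"dz":{"type":"number"},"hand":{"type":"number"}}}}},"required":["series"]}

```bash
mkdir -p pics; cat > h.py <<'E'
import numpy as np, cv2
from cell import read_state, get_image, finish_job
def snap(n,f):
    im=get_image(n); cv2.imwrite('pics/'+f+'.png',cv2.cvtColor(im['pixels'],cv2.COLOR_RGB2BGR)); np.savez('pics/'+f,**{k:np.array(v) for k,v in im.items()}); return im
def ray(im,u,v,z):
    K,R,t=[np.array(im[k],float) for k in('mtx','R','t')]
    c=-R.T@t; d=R.T@np.linalg.inv(K)@[u,v,1]
    return c+d*(z-c[2])/d[2]
def proj(im,X):
    K,R,t=[np.array(im[k],float) for k in('mtx','R','t')]
    p=K@(R@np.array(X,float)+t); return p[:2]/p[2]
E
python3 - <<'E'
from h import *
for n in('top','side'):
    im=snap(n,n+'0'); print(n,-np.array(im['R']).T@im['t'])
a=[cv2.imread(f'pics/{n}0.png') for n in('top','side')]
s=read_state(); print({k:np.round(v,3) for k,v in s.items()})
E
```

```text
top [ 402.65133617   57.79965361 1214.42901573]
side [ 583.93606161 -574.36497907  916.23616779]
{'clock': np.float64(0.1), 'qpos': array([-1.221,  0.629,  0.038,  1.518, -0.027,  0.996, -0.02 ]), 'qd': array([-0.   , -0.004,  0.   , -0.003,  0.001,  0.002, -0.001]), 'tau': array([ 3.0000e-03, -5.6453e+01,  1.2300e+00, -1.9397e+01,  1.1000e-02,
        5.0000e-03, -0.0000e+00]), 'eef_pos': array([262.318, 594.099, 230.467]), 'tool_rot': array([-3.14 ,  0.   ,  2.726]), 'force': array([-0.212, -0.413, -0.068]), 'torque': array([ 0.001, -0.017,  0.029]), 'gripper_force': np.float64(0.0), 'width': np.float64(85.42)}
```

View pics/top0.png

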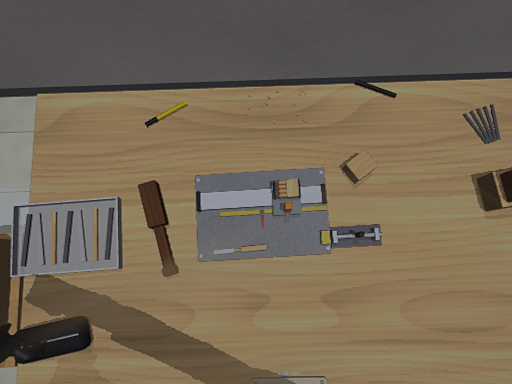

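View pics/side0.png

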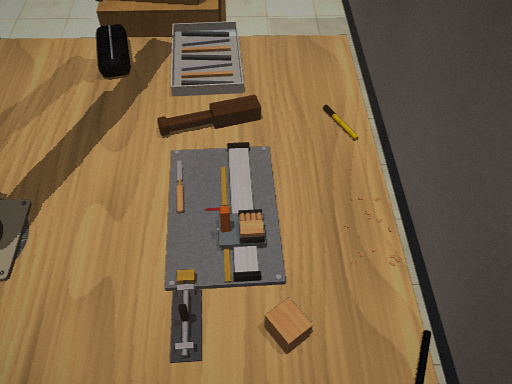

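The top view shows the board at about (263,215), the orange post near (287,207), the red line near (263,217), the keeper near (326,237) and the knob near (360,234). The side view shows the post at (225,217) and the knob at (184,312). Next I measure these with masks.

```bash
python3 - <<'E'
from h import *
T=dict(np.load('pics/top0.npz'));S=dict(np.load('pics/side0.npz'))
def hsv(im): return cv2.cvtColor(im['pixels'],cv2.COLOR_RGB2HSV)
def blobs(m,im,box,z,name):
    mm=np.zeros_like(m); x0,y0,x1,y1=box; mm[y0:y1,x0:x1]=m[y0:y1,x0:x1]
    n,l,st,c=cv2.connectedComponentsWithStats(mm)
    for i in range(1,n):
        if st[i,4]>=12: print(name,st[i],c[i].round(1),ray(im,*c[i],z).round(1))
for im,box,nm in((T,(195,165,385,265),'top'),(S,(160,140,290,370),'side')):
    h=hsv(im)
    blobs(cv2.inRange(h,(0,150,90),(4,255,255))|cv2.inRange(h,(174,150,90),(180,255,255)),im,box,16,nm+' red')
    blobs(cv2.inRange(h,(6,190,120),(15,255,255)),im,box,117,nm+' orange')
    blobs(cv2.inRange(h,(20,150,80),(32,255,255)),im,box,38,nm+' brass')
    blobs(cv2.inRange(h,(0,0,0),(180,255,38)),im,box,85,nm+' black')
# board in top: not wood (low saturation)
h=hsv(T); m=cv2.inRange(h,(0,0,50),(180,60,255)); mm=np.zeros_like(m); mm[160:268,190:332]=m[160:268,190:332]
mm=cv2.morphologyEx(mm,cv2.MORPH_CLOSE,np.ones((9,9)))
c=max(cv2.findContours(mm,0,2)[0],key=cv2.contourArea); r=cv2.minAreaRect(c)
b=cv2.boxPoints(r); print(r); P=np.array([ray(T,*p,16) for p in b]); print(P.round(1)); print(P.mean(0),np.linalg.norm(np.diff(P,axis=0),axis=1))
a=T['pixels'][160:270,190:390,::-1]; b=S['pixels'][195:365,160:260,::-1]
cv2.imwrite('pics/ct.png',cv2.resize(a,None,fx=4,fy=4,interpolation=2)); cv2.imwrite('pics/cs.png',cv2.resize(b,None,fx=3.5,fy=3.5,interpolation=2))
E
```

```text
top red [262 215   1  12  12] [262.  220.5] [529.   56.5  16. ]
top brass [305 206  21   4  53] [317.6 207.7] [ 558.5 -102.    38. ]
top brass [220 210  39   6 135] [238.7 212.6] [551. 122.  38.]
top brass [321 231   9   5  19] [324.4 232.5] [ 487.8 -117.2   38. ]
top black [273 181   2  11  12] [273.1 185.8] [616.7  23.2  85. ]
top black [196 192   5  19  57] [198. 201.] [580.4 230.4  85. ]
top black [330 231   3  11  15] [330.9 235.3] [ 476.4 -127.3   85. ]
top black [355 232   9   6  33] [358.6 234.2] [ 477.2 -201.6   85. ]
side red [206 208  14   3  29] [211.9 208.7] [525.8  59.6  16. ]
side orange [220 206   9   8  67] [223.9 209.3] [556.8 -13.8 117. ]
side brass [221 171   5  10  18] [223.7 175.7] [553.6 138.9  38. ]
side brass [222 185   4  12  16] [223.6 190.4] [553.3  94.9  38. ]
side brass [224 252   6   6  15] [226.4 254.9] [559.2 -74.8  38. ]
side brass [225 259   5   7  14] [227.1 261.9] [560.5 -91.5  38. ]
side brass [225 264   6  17  41] [227.2 272.8] [ 560.8 -116.4   38. ]
side brass [184 269  11  11  52] [189.5 274.6] [ 484.  -118.1   38. ]
side brass [177 270   8  10  41] [180.6 274.1] [ 465.9 -116.6   38. ]
side black [228 143  21   6  91] [238.4 145.2] [590.  192.3  85. ]
side black [239 210  23   4  51] [249.9 211.1] [610.7   2.6  85. ]
side black [240 237  25   7 130] [252.2 239.7] [612.9 -68.   85. ]
side black [234 271  27  11 239] [246.9 276.1] [ 599.6 -149.1   85. ]
side black [179 304  13  17 138] [183.7 312.5] [ 482.2 -218.9   85. ]
side black [194 344   3   8  16] [195.4 347.2] [ 505.8 -283.1   85. ]
((262.37738037109375, 213.997314453125), (86.12445068359375, 135.3995361328125), 86.49646759033203)
[[ 668.8  257.9   16. ]
 [ 681.3 -140.    16. ]
 [ 431.5 -140.3   16. ]
 [ 418.9  243.    16. ]]
[550.12732577  55.14339535  16.        ] [398.07733034 249.78626852 383.53999076]
```

View pics/ct.png

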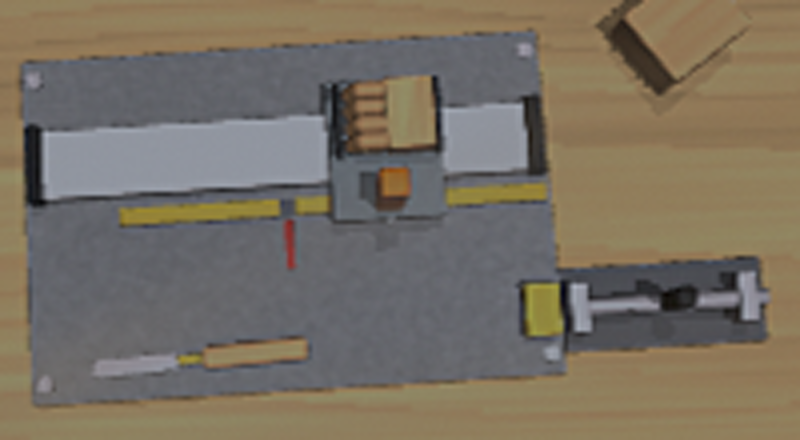

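View pics/cs.png

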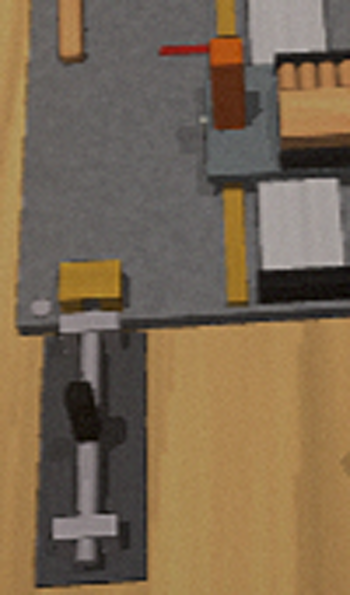

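The top crop (4x, offset 190,160) shows:
- board corners at (22,62), (537,30), (565,372) and (34,405)
- the red line at (290,245)
- the post at (394,183)
- the knob at (680,298)

The side crop (3.5x, offset 160,195) shows the post's top face at (227,51), the knob's top at about (77,392) and the bolt axis along x≈90.

```bash
python3 - <<'E'
from h import *
T=dict(np.load('pics/top0.npz'));S=dict(np.load('pics/side0.npz'))
t=lambda u,v,z:ray(T,190+(u+.5)/4-.5,160+(v+.5)/4-.5,z)
s=lambda u,v,z:ray(S,160+(u+.5)/3.5-.5,195+(v+.5)/3.5-.5,z)
B=np.array([t(*p,16) for p in((22,62),(537,30),(565,372),(34,405))]); print(B.round(1), np.linalg.norm(np.roll(B,-1,0)-B,axis=1).round(1)); C=B.mean(0)
def ang(a,b): d=a-b; return np.arctan2(-d[0],d[1])  # yaw of fixture from +y dir
print('yaw edges',ang(B[0],B[1]),ang(B[3],B[2]),np.arctan2(*(B[1]-B[2])[[1,0]]),np.arctan2(*(B[0]-B[3])[[1,0]]))
print('strip',ang(t(120,217,22),t(546,191,22)), 'rail',ang(t(42,166,30),t(530,122,30)),'bolt',ang(t(580,306,30),t(765,297,30)))
yaw=np.mean([ang(B[0],B[1]),ang(B[3],B[2]),ang(t(120,217,22),t(546,191,22))])
R=np.array([[np.cos(yaw),-np.sin(yaw)],[np.sin(yaw),np.cos(yaw)]])
def show(n,P): print(n,P.round(1),'fix',(R.T@(P-C)[:2]).round(1))
print('C',C,'yaw',yaw)
show('red t',t(290,245,16));show('red t tip',t(289,222,16)); show('red s',ray(S,211.9,208.7,16)); show('notch gap t',t(288,207,22))
show('post t',t(395,184,110)); show('post s',s(227,51,117)); show('white s',s(204,119,43)); show('white t',t(390,218,43))
show('bolt rod t left',t(580,306,28));show('bolt rod t right',t(765,297,28)); show('keeper t',t(543,308,38)); show('keeper s',s(92,271,38))
show('knob t',t(686,296,85)); show('knob s',s(77,392,85)); show('knob base s',s(90,432,30))
# raw dark pixel values around knob
for im,(x0,y0,x1,y1) in((S,(176,300,192,324)),(T,(352,228,368,240))):
    print(im['pixels'][y0:y1,x0:x1].sum(2)//3)
print(im['mtx'] if 0 else '')
E
```

```text
[[ 668.6  249.2   16. ]
 [ 680.9 -129.9   16. ]
 [ 432.2 -135.6   16. ]
 [ 419.5  241.    16. ]] [379.2 248.7 376.8 249.2]
yaw edges 0.03220125241355975 0.03368330307060602 0.0229336349823639 0.03273231876167176
strip 0.031798835258234195 rail 0.060876454985301524 bolt 0.020013478072428106
C [550.3144564   56.20000298  16.        ] yaw 0.03256113024746666
red t [527.9  56.2  16. ] fix [-22.4   0.7]
red t tip [544.6  56.4  16. ] fix [-5.7  0.4]
red s [525.7  59.6  16. ] fix [-24.5   4.2]
notch gap t [554.7  56.8  22. ] fix [4.4 0.4]
post t [556.8 -14.9 110. ] fix [  4.2 -71.2]
post s [558.  -13.5 117. ] fix [  5.4 -69.9]
white s [541.3 -12.5  43. ] fix [-11.3 -68.4]
white t [542.1 -14.8  43. ] fix [-10.5 -70.7]
bolt rod t left [ 477.6 -146.9   28. ] fix [ -79.3 -200.6]
bolt rod t right [ 480.2 -277.1   28. ] fix [ -80.9 -330.9]
keeper t [ 476.3 -119.3   38. ] fix [ -79.7 -173. ]
keeper s [ 476.6 -112.3   38. ] fix [ -79.2 -166. ]
knob t [ 478.7 -208.4   85. ] fix [ -80.2 -262.1]
knob s [ 477.8 -207.5   85. ] fix [ -81.  -261.2]
knob base s [ 479.2 -206.8   30. ] fix [ -79.6 -260.6]
[[
[... 1711 characters left out ...]
  77  78  78  77  77  77  78]
 [ 57  78  79  81  79  78  80  81  79  77  76  77  78  77  77  77]
 [ 45  43  55  79  80  77  77  71  56  51  45  65  77  77  76  74]
 [ 45  46  45  58  72  41  34  14  27  29  26  28  57  80  78  71]
 [ 48  49  45  28   9  13  18  27  43  43  37  32  65 101 101 108]
 [ 82  77  73  35  18  19  21  28  45  48  43  38  91 143 138 138]
 [135 103  95  40  17  22  18  28  41  48  42  46 108 158 150 148]
 [150 153 134  40  17  21  18  22  30  32  33  59 102 113 109 110]
 [106 105  96  56  33  36  38  42  52  61  80  70  56  54  57  54]
 [ 56  65  68  73  76  77  76  77  74  73  73  71  71  72  71  71]
 [ 72  70  72  71  73  73  74  73  73  72  72  73  73  73  73  73]]
```

```bash
cat >> h.py <<'E'
from scipy.spatial.transform import Rotation as Ro
YAW=np.pi+0.0325
def go(x,y,z,yaw=YAW):
    s=read_state(); R=Ro.from_euler('xyz',s['tool_rot']); G=Ro.from_euler('xyz',[np.pi,0,yaw])
    print('clock',s['clock'],'pos',s['eef_pos'].round(1),'rot',s['tool_rot'].round(4),'F',s['force'].round(2),'w',s['width'],'q',s['qpos'].round(2))
    print('d cm',(R.inv().apply(np.array([x,y,z])-s['eef_pos'])/10).round(3),'a',(R.inv()*G).as_rotvec().round(4))
E
python3 -c "from h import *; go(510,200,225)"
```

```text
clock 0.1 pos [262.3 594.1 230.5] rot [-3.1399e+00  1.0000e-04  2.7258e+00] F [-0.21 -0.41 -0.07] w 85.4197508619832 q [-1.22  0.63  0.04  1.52 -0.03  1.   -0.02]
d cm [-38.577 -26.046   0.595] a [-1.700e-03 -3.000e-04 -4.483e-01]
```

Emit:
send_rows:
  series:
    - {"dx": -38.6,"dy": -26.0,"dz": 0.6,"az": -0.448,"hand": 0}
    - {"dx": -38.6,"dy": -26.0,"dz": 0.6,"az": -0.448,"hand": 0}
    - {"dx": -38.6,"dy": -26.0,"dz": 0.6,"az": -0.448,"hand": 0}
    - {"dx": -38.6,"dy": -26.0,"dz": 0.6,"az": -0.448,"hand": 0}
    - {"dx": -38.6,"dy": -26.0,"dz": 0.6,"az": -0.448,"hand": 0}
    - {"dx": -38.6,"dy": -26.0,"dz": 0.6,"az": -0.448,"hand": 0}
    - {"dx": -38.6,"dy": -26.0,"dz": 0.6,"az": -0.448,"hand": 0}
    - {"dx": -38.6,"dy": -26.0,"dz": 0.6,"az": -0.448,"hand": 0}
    - {"dx": -38.6,"dy": -26.0,"dz": 0.6,"az": -0.448,"hand": 0}
    - {"dx": -38.6,"dy": -26.0,"dz": 0.6,"az": -0.448,"hand": 0}

```text
invalid input at $.series[0]: expected keys ax, ay, az, dx, dy, dz, hand
```

```bash
python3 -c "from h import *; go(478.5,-208,170)"
```

```text
clock 0.1 pos [262.3 594.1 230.5] rot [-3.1399e+00  1.0000e-04  2.7258e+00] F [-0.21 -0.41 -0.07] w 85.4197508619832 q [-1.22  0.63  0.04  1.52 -0.03  1.   -0.02]
d cm [-52.175 -64.632   6.163] a [-1.700e-03 -3.000e-04 -4.483e-01]
```

Emit:
send_rows:
  series:
    - {"ax": 0,"ay": 0,"dx": -38.6,"dy": -26.0,"dz": 0.6,"az": -0.448,"hand": 0}
    - {"ax": 0,"ay": 0,"dx": -38.6,"dy": -26.0,"dz": 0.6,"az": -0.448,"hand": 0}
    - {"ax": 0,"ay": 0,"dx": -38.6,"dy": -26.0,"dz": 0.6,"az": -0.448,"hand": 0}
    - {"ax": 0,"ay": 0,"dx": -38.6,"dy": -26.0,"dz": 0.6,"az": -0.448,"hand": 0}
    - {"ax": 0,"ay": 0,"dx": -38.6,"dy": -26.0,"dz": 0.6,"az": -0.448,"hand": 0}
    - {"ax": 0,"ay": 0,"dx": -38.6,"dy": -26.0,"dz": 0.6,"az": -0.448,"hand": 0}
    - {"ax": 0,"ay": 0,"dx": -38.6,"dy": -26.0,"dz": 0.6,"az": -0.448,"hand": 0}
    - {"ax": 0,"ay": 0,"dx": -38.6,"dy": -26.0,"dz": 0.6,"az": -0.448,"hand": 0}
    - {"ax": 0,"ay": 0,"dx": -38.6,"dy": -26.0,"dz": 0.6,"az": -0.448,"hand": 0}
    - {"ax": 0,"ay": 0,"dx": -38.6,"dy": -26.0,"dz": 0.6,"az": -0.448,"hand": 0}

```text
clock: 1.1
eef_pos: [513.5, 194.0, 224.9]
tool_rot: [-3.138, 0.001, -3.118]
force: [-0.7, 0.3, 0.3]
width: 85.2
gripper_force: 0.0
```

```bash
python3 -c "from h import *; go(478.5,-208,170)"
```

```text
clock 1.1 pos [513.5 194.  224.9] rot [-3.1378e+00  9.0000e-04 -3.1180e+00] F [-0.66  0.26  0.3 ] w 85.15022118412871 q [-0.37  0.49 -0.07  1.81  0.05  0.84  1.13]
d cm [  4.448 -40.089   5.641] a [-0.0038  0.0009 -0.0089]
```

Emit:
send_rows:
  series:
    - {"ax": 0,"ay": 0,"dx": 4.45,"dy": -40.7,"dz": 5.6,"az": 0,"hand": 0}
    - {"ax": 0,"ay": 0,"dx": 4.45,"dy": -40.7,"dz": 5.6,"az": 0,"hand": 0}
    - {"ax": 0,"ay": 0,"dx": 4.45,"dy": -40.7,"dz": 5.6,"az": 0,"hand": 0}
    - {"ax": 0,"ay": 0,"dx": 4.45,"dy": -40.7,"dz": 5.6,"az": 0,"hand": 0}
    - {"ax": 0,"ay": 0,"dx": 4.45,"dy": -40.7,"dz": 5.6,"az": 0,"hand": 0}
    - {"ax": 0,"ay": 0,"dx": 4.45,"dy": -40.7,"dz": 5.6,"az": 0,"hand": 0}
    - {"ax": 0,"ay": 0,"dx": 4.45,"dy": -40.7,"dz": 5.6,"az": 0,"hand": 0}
    - {"ax": 0,"ay": 0,"dx": 4.45,"dy": -40.7,"dz": 5.6,"az": 0,"hand": 0}
    - {"ax": 0,"ay": 0,"dx": 4.45,"dy": -40.7,"dz": 5.6,"az": 0,"hand": 0}
    - {"ax": 0,"ay": 0,"dx": 4.45,"dy": -40.7,"dz": 5.6,"az": 0,"hand": 0}

```text
clock: 2.1
eef_pos: [478.3, -209.7, 168.6]
tool_rot: [-3.141, -0.001, -3.114]
force: [0.5, 1.0, 0.7]
width: 85.3
gripper_force: 0.0
```

```bash
python3 -c "from h import *; go(478.5,-208,47)"
```

```text
clock 2.1 pos [ 478.3 -209.7  168.6] rot [-3.1413e+00 -1.2000e-03 -3.1145e+00] F [0.5  1.   0.73] w 85.30705272937384 q [ 0.41  0.53 -0.07  1.94  0.06  0.68  1.9 ]
d cm [-0.042  0.173 12.165] a [-0.0003 -0.0012 -0.0054]
```

Emit:
send_rows:
  series:
    - {"ax": 0,"ay": 0,"dx": 0,"dy": 0.1,"dz": 4,"az": -0.005,"hand": 0}
    - {"ax": 0,"ay": 0,"dx": 0,"dy": 0.1,"dz": 8,"az": -0.005,"hand": 0}
    - {"ax": 0,"ay": 0,"dx": 0,"dy": 0.1,"dz": 10.5,"az": -0.005,"hand": 0}
    - {"ax": 0,"ay": 0,"dx": 0,"dy": 0.1,"dz": 12.1,"az": -0.005,"hand": 0}
    - {"ax": 0,"ay": 0,"dx": 0,"dy": 0.1,"dz": 12.1,"az": -0.005,"hand": 0}
    - {"ax": 0,"ay": 0,"dx": 0,"dy": 0.1,"dz": 12.1,"az": -0.005,"hand": 0}

```text
clock: 2.7
eef_pos: [479.9, -204.3, 48.6]
tool_rot: [3.14, 0.0, -3.102]
force: [-0.7, -0.8, 0.1]
width: 85.5
gripper_force: 0.0
```

```bash
python3 - <<'E'
from h import *
go(478.5,-208,47)
im=snap('side','side1'); cv2.imwrite('pics/cs1.png',cv2.resize(im['pixels'][200:384,120:280,::-1],None,fx=3,fy=3,interpolation=2))
E
```

```text
clock 2.7 pos [ 479.9 -204.3   48.6] rot [ 3.1405e+00  2.0000e-04 -3.1018e+00] F [-0.74 -0.81  0.08] w 85.4874414713329 q [ 0.38  0.73 -0.05  2.01  0.08  0.4   1.88]
d cm [ 0.155 -0.366  0.16 ] a [0.0011 0.0001 0.0073]
```

View pics/cs1.png

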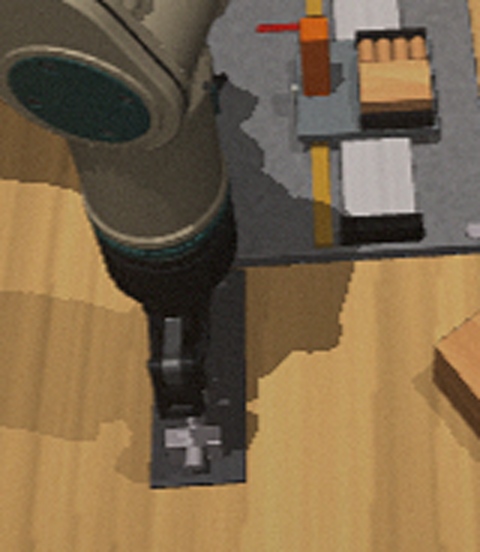

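The gripper is over the bolt plate, with its finger at about (180,370) in the crop and no contact force. The knob is hidden between the fingers, so I close on it now.

Emit:
send_rows:
  series:
    - {"ax": 0,"ay": 0,"dx": 0.1,"dy": -0.35,"dz": 0.1,"az": 0.006,"hand": 0.4}
    - {"ax": 0,"ay": 0,"dx": 0.1,"dy": -0.35,"dz": 0.1,"az": 0.006,"hand": 0.6}
    - {"ax": 0,"ay": 0,"dx": 0.1,"dy": -0.35,"dz": 0.1,"az": 0.006,"hand": 0.8}
    - {"ax": 0,"ay": 0,"dx": 0.1,"dy": -0.35,"dz": 0.1,"az": 0.006,"hand": 1}
    - {"ax": 0,"ay": 0,"dx": 0.1,"dy": -0.35,"dz": 0.1,"az": 0.006,"hand": 1}
    - {"ax": 0,"ay": 0,"dx": 0.1,"dy": -0.35,"dz": 0.1,"az": 0.006,"hand": 1}
    - {"ax": 0,"ay": 0,"dx": 0.1,"dy": -0.35,"dz": 0.1,"az": 0.006,"hand": 1}
    - {"ax": 0,"ay": 0,"dx": 0.1,"dy": -0.35,"dz": 0.1,"az": 0.006,"hand": 1}

```text
clock: 3.55
eef_pos: [478.4, -209.8, 47.6]
tool_rot: [3.142, 0.0, -3.11]
force: [-0.9, 1.2, 5.3]
width: 13.3
gripper_force: 58.3
```

```bash
python3 -c "from h import *; go(478.5-1.6,-208+50,47)"
```

```text
clock 3.55 pos [ 478.4 -209.8   47.6] rot [ 3.1416e+00  2.0000e-04 -3.1103e+00] F [-0.85  1.19  5.33] w 13.33910898569775 q [ 0.39  0.74 -0.05  2.01  0.08  0.4   1.88]
d cm [-0.01   5.183  0.058] a [ 0.      0.0002 -0.0012]
```

Emit:
send_rows:
  series:
    - {"ax": 0,"ay": 0,"dx": 0,"dy": 1.0,"dz": 0,"az": 0,"hand": 1}
    - {"ax": 0,"ay": 0,"dx": 0,"dy": 2.0,"dz": 0,"az": 0,"hand": 1}
    - {"ax": 0,"ay": 0,"dx": 0,"dy": 2.8,"dz": 0,"az": 0,"hand": 1}
    - {"ax": 0,"ay": 0,"dx": 0,"dy": 3.3,"dz": 0,"az": 0,"hand": 1}
    - {"ax": 0,"ay": 0,"dx": 0,"dy": 3.6,"dz": 0,"az": 0,"hand": 1}
    - {"ax": 0,"ay": 0,"dx": 0,"dy": 3.6,"dz": 0,"az": 0,"hand": 1}
    - {"ax": 0,"ay": 0,"dx": 0,"dy": 3.6,"dz": 0,"az": 0,"hand": 1}

```text
clock: 4.25
eef_pos: [477.2, -172.8, 47.6]
tool_rot: [3.141, -0.0, -3.11]
force: [-1.0, 1.1, 7.6]
width: 13.2
gripper_force: 59.1
```

Emit:
send_rows:
  series:
    - {"ax": 0,"ay": 0,"dx": 0,"dy": 0.15,"dz": 0,"az": 0,"hand": 1}
    - {"ax": 0,"ay": 0,"dx": 0,"dy": 0.3,"dz": 0,"az": 0,"hand": 1}
    - {"ax": 0,"ay": 0,"dx": 0,"dy": 0.4,"dz": 0,"az": 0,"hand": 1}
    - {"ax": 0,"ay": 0,"dx": 0,"dy": 0.4,"dz": 0,"az": 0,"hand": 1}

```text
clock: 4.65
eef_pos: [477.1, -169.5, 47.6]
tool_rot: [-3.141, 0.0, -3.11]
force: [-1.1, -1.4, 5.2]
width: 13.3
gripper_force: 59.0
```

Emit:
send_rows:
  series:
    - {"ax": 0,"ay": 0,"dx": 0,"dy": 0.15,"dz": 0,"az": 0,"hand": 1}
    - {"ax": 0,"ay": 0,"dx": 0,"dy": 0.3,"dz": 0,"az": 0,"hand": 1}
    - {"ax": 0,"ay": 0,"dx": 0,"dy": 0.4,"dz": 0,"az": 0,"hand": 1}
    - {"ax": 0,"ay": 0,"dx": 0,"dy": 0.4,"dz": 0,"az": 0,"hand": 1}

```text
clock: 5.05
eef_pos: [477.1, -169.3, 47.6]
tool_rot: [-3.137, 0.001, -3.113]
force: [-0.5, -9.9, 3.9]
width: 13.5
gripper_force: 58.8
```

Emit:
send_rows:
  series:
    - {"ax": 0,"ay": 0,"dx": 0,"dy": 0.1,"dz": 0,"az": 0,"hand": 1}
    - {"ax": 0,"ay": 0,"dx": 0,"dy": 0.2,"dz": 0,"az": 0,"hand": 1}
    - {"ax": 0,"ay": 0,"dx": 0,"dy": 0.3,"dz": 0,"az": 0,"hand": 1}
    - {"ax": 0,"ay": 0,"dx": 0,"dy": 0.3,"dz": 0,"az": 0,"hand": 1}

```text
clock: 5.45
eef_pos: [477.1, -169.2, 47.6]
tool_rot: [-3.134, 0.002, -3.115]
force: [-0.7, -15.4, 0.5]
width: 13.4
gripper_force: 58.7
```

Emit:
send_rows:
  series:
    - {"ax": 0,"ay": 0,"dx": 0,"dy": -0.4,"dz": 0,"az": 0,"hand": 1}
    - {"ax": 0,"ay": 0,"dx": 0,"dy": -0.4,"dz": 0,"az": 0,"hand": 0.6}
    - {"ax": 0,"ay": 0,"dx": 0,"dy": -0.4,"dz": 0,"az": 0,"hand": 0.6}
    - {"ax": 0,"ay": 0,"dx": 0,"dy": -0.4,"dz": 0,"az": 0,"hand": 0.6}
    - {"ax": 0,"ay": 0,"dx": 0,"dy": -0.4,"dz": 0,"az": 0,"hand": 0.6}
    - {"ax": 0,"ay": 0,"dx": 0,"dy": -0.4,"dz": -3,"az": 0,"hand": 0.6}
    - {"ax": 0,"ay": 0,"dx": 0,"dy": -0.4,"dz": -7,"az": 0,"hand": 0.4}
    - {"ax": 0,"ay": 0,"dx": 0,"dy": -0.4,"dz": -11,"az": 0,"hand": 0}
    - {"ax": 0,"ay": 0,"dx": 0,"dy": -0.4,"dz": -13,"az": 0,"hand": 0}
    - {"ax": 0,"ay": 0,"dx": 0,"dy": -0.4,"dz": -13,"az": 0,"hand": 0}

```text
clock: 6.45
eef_pos: [479.0, -167.1, 180.2]
tool_rot: [-3.14, 0.006, -3.11]
force: [-0.1, -0.0, -1.3]
width: 84.9
gripper_force: 0.0
```

```bash
python3 -c "from h import *; go(557.5,-14.2,177)"
```

```text
clock 6.45 pos [ 479.  -167.1  180.2] rot [-3.1398  0.0061 -3.11  ] F [-0.07 -0.03 -1.26] w 84.94448688818453 q [ 0.32  0.49 -0.06  1.97  0.04  0.67  1.84]
d cm [-8.325 15.037  0.342] a [-0.0018  0.0061 -0.0009]
```

Emit:
send_rows:
  series:
    - {"ax": 0,"ay": 0,"dx": -2.4,"dy": 4.2,"dz": 0.3,"az": 0,"hand": 0}
    - {"ax": 0,"ay": 0,"dx": -4.8,"dy": 8.4,"dz": 0.3,"az": 0,"hand": 0}
    - {"ax": 0,"ay": 0,"dx": -7,"dy": 12.6,"dz": 0.3,"az": 0,"hand": 0}
    - {"ax": 0,"ay": 0,"dx": -8.3,"dy": 15,"dz": 0.3,"az": 0,"hand": 0}
    - {"ax": 0,"ay": 0,"dx": -8.3,"dy": 15,"dz": 0.3,"az": 0,"hand": 0}
    - {"ax": 0,"ay": 0,"dx": -8.3,"dy": 15,"dz": 0.3,"az": 0,"hand": 0}

```text
clock: 7.05
eef_pos: [554.3, -13.9, 172.9]
tool_rot: [-3.141, -0.003, -3.109]
force: [-0.1, -1.0, 0.1]
width: 85.2
gripper_force: 0.0
```

```bash
python3 - <<'E'
from h import *
go(557.5,-14.2,81)
im=snap('side','side2'); cv2.imwrite('pics/cs2.png',cv2.resize(im['pixels'][150:370,130:300,::-1],None,fx=2.7,fy=2.7,interpolation=2))
E
```

```text
clock 7.05 pos [554.3 -13.9 172.9] rot [-3.1413e+00 -2.9000e-03 -3.1086e+00] F [-0.12 -0.95  0.12] w 85.1758700618371 q [ 0.    0.57 -0.04  1.85  0.03  0.73  1.55]
d cm [-0.35  -0.04   9.189] a [-0.0003 -0.0029  0.0005]
```

View pics/cs2.png

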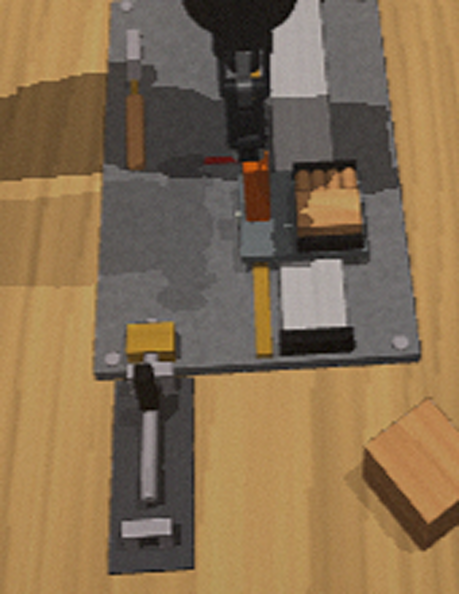

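The bolt knob at (148,385) now sits against the front guide and its tip is in the keeper, so it is home. The post at (257,190) lies below the gripper. I descend and grip it.

Emit:
send_rows:
  series:
    - {"ax": 0,"ay": 0,"dx": -0.2,"dy": 0,"dz": 4,"az": 0,"hand": 0}
    - {"ax": 0,"ay": 0,"dx": -0.2,"dy": 0,"dz": 7.5,"az": 0,"hand": 0}
    - {"ax": 0,"ay": 0,"dx": -0.2,"dy": 0,"dz": 9.2,"az": 0,"hand": 0}
    - {"ax": 0,"ay": 0,"dx": -0.2,"dy": 0,"dz": 9.2,"az": 0,"hand": 0}
    - {"ax": 0,"ay": 0,"dx": -0.2,"dy": 0,"dz": 9.2,"az": 0,"hand": 0}
    - {"ax": 0,"ay": 0,"dx": -0.2,"dy": 0,"dz": 9.2,"az": 0,"hand": 0}

```text
clock: 7.7
eef_pos: [558.0, -15.2, 83.5]
tool_rot: [-3.141, 0.002, -3.112]
force: [-0.1, 0.1, -0.4]
width: 85.0
gripper_force: 0.0
```

```bash
python3 -c "from h import *; go(557.5,-14.2,81)"
```

```text
clock 7.7 pos [558.  -15.2  83.5] rot [-3.1412e+00  2.0000e-03 -3.1117e+00] F [-0.14  0.06 -0.37] w 85.04827488255303 q [-0.    0.7  -0.04  1.9   0.05  0.53  1.53]
d cm [0.049 0.1   0.245] a [-0.0004  0.002  -0.0026]
```

Emit:
send_rows:
  series:
    - {"ax": 0,"ay": 0,"dx": 0.05,"dy": 0.1,"dz": 0.2,"az": 0,"hand": 0.4}
    - {"ax": 0,"ay": 0,"dx": 0.05,"dy": 0.1,"dz": 0.2,"az": 0,"hand": 0.6}
    - {"ax": 0,"ay": 0,"dx": 0.05,"dy": 0.1,"dz": 0.2,"az": 0,"hand": 0.8}
    - {"ax": 0,"ay": 0,"dx": 0.05,"dy": 0.1,"dz": 0.2,"az": 0,"hand": 1}
    - {"ax": 0,"ay": 0,"dx": 0.05,"dy": 0.1,"dz": 0.2,"az": 0,"hand": 1}
    - {"ax": 0,"ay": 0,"dx": 0.05,"dy": 0.1,"dz": 0.2,"az": 0,"hand": 1}
    - {"ax": 0,"ay": 0,"dx": 0.05,"dy": 0.1,"dz": 0.2,"az": 0,"hand": 1}
    - {"ax": 0,"ay": 0,"dx": 0.05,"dy": 0.1,"dz": 0.2,"az": 0,"hand": 1}

```text
clock: 8.5
eef_pos: [556.8, -13.3, 80.6]
tool_rot: [3.142, 0.0, -3.11]
force: [-0.8, 0.0, 5.6]
width: 19.4
gripper_force: 59.0
```

```bash
python3 -c "from h import *; go(557.5-2.3,-14.2+71,82)"
```

```text
clock 8.5 pos [556.8 -13.3  80.6] rot [ 3.1416e+00  3.0000e-04 -3.1103e+00] F [-0.78  0.    5.59] w 19.42400058609038 q [-0.    0.71 -0.04  1.9   0.05  0.53  1.53]
d cm [-0.055  7.013 -0.138] a [ 0.      0.0003 -0.0012]
```

Emit:
send_rows:
  series:
    - {"ax": 0,"ay": 0,"dx": 0,"dy": 1,"dz": 0,"az": 0,"hand": 1}
    - {"ax": 0,"ay": 0,"dx": 0,"dy": 2,"dz": 0,"az": 0,"hand": 1}
    - {"ax": 0,"ay": 0,"dx": 0,"dy": 3,"dz": 0,"az": 0,"hand": 1}
    - {"ax": 0,"ay": 0,"dx": 0,"dy": 4,"dz": 0,"az": 0,"hand": 1}
    - {"ax": 0,"ay": 0,"dx": 0,"dy": 5,"dz": 0,"az": 0,"hand": 1}
    - {"ax": 0,"ay": 0,"dx": 0,"dy": 5.6,"dz": 0,"az": 0,"hand": 1}
    - {"ax": 0,"ay": 0,"dx": 0,"dy": 6,"dz": 0,"az": 0,"hand": 1}
    - {"ax": 0,"ay": 0,"dx": 0,"dy": 6,"dz": 0,"az": 0,"hand": 1}
    - {"ax": 0,"ay": 0,"dx": 0,"dy": 6,"dz": 0,"az": 0,"hand": 1}
    - {"ax": 0,"ay": 0,"dx": 0,"dy": 6,"dz": 0,"az": 0,"hand": 1}

```text
clock: 9.5
eef_pos: [554.9, 47.0, 80.6]
tool_rot: [3.141, 0.0, -3.11]
force: [-1.4, 1.5, 5.1]
width: 19.4
gripper_force: 59.4
```

```bash
python3 - <<'E'
from h import *
go(557.5-2.3,-14.2+71,82)
im=snap('side','side3'); cv2.imwrite('pics/cs3.png',cv2.resize(im['pixels'][165:265,170:290,::-1],None,fx=5,fy=5,interpolation=2))
E
```

```text
clock 9.5 pos [554.9  47.   80.6] rot [ 3.1412e+00  1.0000e-04 -3.1101e+00] F [-1.42  1.49  5.11] w 19.358761669776648 q [-0.12  0.71 -0.02  1.91  0.03  0.53  1.44]
d cm [-0.064  0.975 -0.138] a [ 0.0004  0.0001 -0.001 ]
```

View pics/cs3.png

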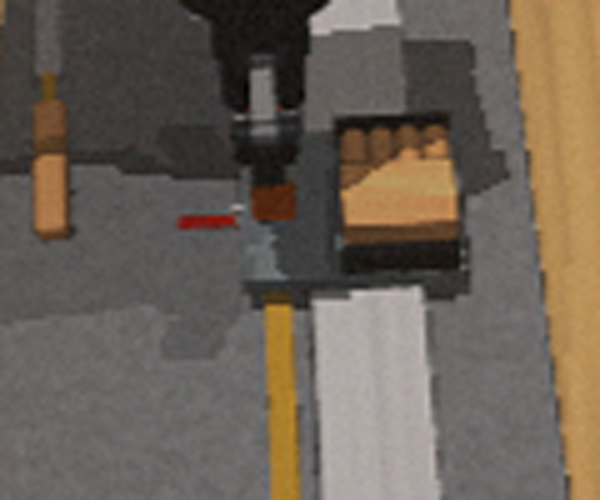

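The white index line is at crop (237,209) and the red line's near end at (236,218), with offset (170,165) and 5x scale. I compare them at their own heights.

```bash
python3 - <<'E'
from h import *
S=dict(np.load('pics/side3.npz'));T=get_image('top')
s=lambda u,v,z:ray(S,170+(u+.5)/5-.5,165+(v+.5)/5-.5,z)
for z in (40,43): print('white',s(237,209,z).round(1))
print('red',s(236,218,16).round(1),s(207,221,16).round(1))
h=cv2.cvtColor(T['pixels'],cv2.COLOR_RGB2HSV); m=cv2.inRange(h,(0,110,60),(5,255,255))|cv2.inRange(h,(172,110,60),(180,255,255))
ys,xs=np.nonzero(m[205:235,250:275]); print(len(xs)); 
if len(xs): print(ray(T,xs.mean()+250,ys.mean()+205,16))
E
```

```text
white [538.6  48.7  40. ]
white [538.8  46.6  43. ]
red [537.   60.7  16. ] [523.7  59.4  16. ]
0
```

Emit:
send_rows:
  series:
    - {"ax": 0,"ay": 0,"dx": 0,"dy": 0.2,"dz": 0,"az": 0,"hand": 1}
    - {"ax": 0,"ay": 0,"dx": 0,"dy": 0.4,"dz": 0,"az": 0,"hand": 1}
    - {"ax": 0,"ay": 0,"dx": 0,"dy": 0.4,"dz": 0,"az": 0,"hand": 1}
    - {"ax": 0,"ay": 0,"dx": 0,"dy": 0.4,"dz": 0,"az": 0,"hand": 1}

```text
clock: 10.0
eef_pos: [554.8, 50.5, 80.6]
tool_rot: [-3.141, 0.0, -3.11]
force: [-1.2, 0.3, 5.7]
width: 19.6
gripper_force: 59.4
```

Emit:
send_rows:
  series:
    - {"ax": 0,"ay": 0,"dx": 0,"dy": 0.1,"dz": 0,"az": 0,"hand": 1}
    - {"ax": 0,"ay": 0,"dx": 0,"dy": 0.2,"dz": 0,"az": 0,"hand": 1}
    - {"ax": 0,"ay": 0,"dx": 0,"dy": 0.2,"dz": 0,"az": 0,"hand": 1}
    - {"ax": 0,"ay": 0,"dx": 0,"dy": 0.2,"dz": 0,"az": 0,"hand": 1}

```text
clock: 10.4
eef_pos: [554.7, 52.5, 80.6]
tool_rot: [-3.141, 0.0, -3.11]
force: [-1.3, -0.8, 5.9]
width: 19.5
gripper_force: 59.4
```

Emit:
send_rows:
  series:
    - {"ax": 0,"ay": 0,"dx": 0,"dy": 0.1,"dz": 0,"az": 0,"hand": 1}
    - {"ax": 0,"ay": 0,"dx": 0,"dy": 0.2,"dz": 0,"az": 0,"hand": 1}
    - {"ax": 0,"ay": 0,"dx": 0,"dy": 0.2,"dz": 0,"az": 0,"hand": 1}
    - {"ax": 0,"ay": 0,"dx": 0,"dy": 0.2,"dz": 0,"az": 0,"hand": 1}

```text
clock: 10.8
eef_pos: [554.6, 55.4, 80.6]
tool_rot: [3.141, 0.0, -3.11]
force: [-1.0, 1.0, 5.1]
width: 19.4
gripper_force: 59.4
```

Emit:
send_rows:
  series:
    - {"ax": 0,"ay": 0,"dx": 0,"dy": 0.1,"dz": 0,"az": 0,"hand": 1}
    - {"ax": 0,"ay": 0,"dx": 0,"dy": 0.1,"dz": 0,"az": 0,"hand": 1}
    - {"ax": 0,"ay": 0,"dx": 0,"dy": 0.1,"dz": 0,"az": 0,"hand": 1}

```text
clock: 11.1
eef_pos: [554.5, 57.2, 80.6]
tool_rot: [3.14, 0.0, -3.109]
force: [-1.3, 3.2, 5.5]
width: 19.2
gripper_force: 59.3
```

Emit:
send_rows:
  series:
    - {"ax": 0,"ay": 0,"dx": 0,"dy": 0.1,"dz": 0,"az": 0,"hand": 1}
    - {"ax": 0,"ay": 0,"dx": 0,"dy": 0.1,"dz": 0,"az": 0,"hand": 1}
    - {"ax": 0,"ay": 0,"dx": 0,"dy": 0.1,"dz": 0,"az": 0,"hand": 1}

```text
clock: 11.4
eef_pos: [554.5, 58.2, 80.6]
tool_rot: [3.14, 0.0, -3.109]
force: [-1.5, 2.5, 5.5]
width: 19.4
gripper_force: 59.3
```

Emit:
send_rows:
  series:
    - {"ax": 0,"ay": 0,"dx": 0,"dy": 0.05,"dz": 0,"az": 0,"hand": 1}
    - {"ax": 0,"ay": 0,"dx": 0,"dy": 0.05,"dz": 0,"az": 0,"hand": 1}
    - {"ax": 0,"ay": 0,"dx": 0,"dy": 0.05,"dz": 0,"az": 0,"hand": 1}

```text
clock: 11.7
eef_pos: [554.5, 58.2, 80.6]
tool_rot: [3.14, 0.0, -3.11]
force: [-2.4, 1.9, 5.6]
width: 19.5
gripper_force: 59.4
```

Emit:
send_rows:
  series:
    - {"ax": 0,"ay": 0,"dx": 0,"dy": 0.05,"dz": 0,"az": 0,"hand": 1}
    - {"ax": 0,"ay": 0,"dx": 0,"dy": 0.05,"dz": 0,"az": 0,"hand": 1}
    - {"ax": 0,"ay": 0,"dx": 0,"dy": 0.05,"dz": 0,"az": 0,"hand": 1}

```text
clock: 12.0
eef_pos: [554.5, 58.3, 80.6]
tool_rot: [3.141, 0.0, -3.11]
force: [-2.1, 1.1, 5.4]
width: 19.5
gripper_force: 59.4
```

Emit:
send_rows:
  series:
    - {"ax": 0,"ay": 0,"dx": 0,"dy": 0.05,"dz": 0,"az": 0,"hand": 1}
    - {"ax": 0,"ay": 0,"dx": 0,"dy": 0.05,"dz": 0,"az": 0,"hand": 1}
    - {"ax": 0,"ay": 0,"dx": 0,"dy": 0.05,"dz": 0,"az": 0,"hand": 1}
    - {"ax": 0,"ay": 0,"dx": 0,"dy": 0.05,"dz": 0,"az": 0,"hand": 1}
    - {"ax": 0,"ay": 0,"dx": 0,"dy": 0.05,"dz": 0,"az": 0,"hand": 1}

```text
clock: 12.5
eef_pos: [554.5, 58.4, 80.6]
tool_rot: [3.141, 0.0, -3.11]
force: [-1.0, -0.1, 6.6]
width: 19.3
gripper_force: 59.4
```

The stage has held at y≈58.3 through the last 1.5 mm of command while the force went to zero, so the detent is seated. One check picture before handing in.

Emit:
send_rows:
  series:
    - {"ax": 0,"ay": 0,"dx": 0,"dy": 0,"dz": 0,"az": 0,"hand": 1}
    - {"ax": 0,"ay": 0,"dx": 0,"dy": 0,"dz": 0,"az": 0,"hand": 1}
    - {"ax": 0,"ay": 0,"dx": 0,"dy": 0,"dz": 0,"az": 0,"hand": 1}

```text
clock: 12.8
eef_pos: [554.5, 58.3, 80.6]
tool_rot: [3.141, 0.0, -3.11]
force: [-1.4, -0.6, 5.5]
width: 19.4
gripper_force: 59.4
```

```bash
python3 - <<'E'
from h import *
go(554.5,58.3,80.6); print(read_state()['qd'].round(4))
im=snap('side','side4'); cv2.imwrite('pics/cs4.png',cv2.resize(im['pixels'][165:365,160:290,::-1],None,fx=3,fy=3,interpolation=2))
E
```

```text
clock 12.8 pos [554.5  58.3  80.6] rot [ 3.1413e+00  1.0000e-04 -3.1102e+00] F [-1.4  -0.59  5.48] w 19.356148136259147 q [-0.14  0.71 -0.02  1.9   0.02  0.53  1.42]
d cm [-0.002 -0.004  0.001] a [ 0.0002  0.0001 -0.0011]
[-0.      0.0002  0.0007  0.0008  0.0002 -0.0004  0.001 ]
```

View pics/cs4.png

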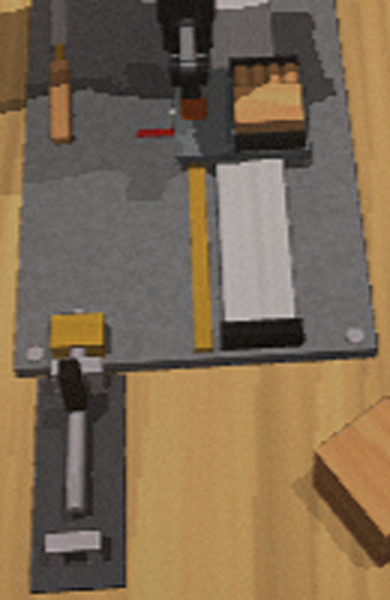

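The bolt knob at (72,385) is still against the guide. The stage sits at the red line (155,132) with the gripper holding its post, and the gouge and block lie where they were.

```bash
python3 -c "from h import *; print(finish_job())"
```

```text
the job is handed in; nothing more can be done
None
```

The job is handed in at about 13 s: the bolt is against its hard stop in the keeper, the stage is seated in the notch at the red mark with the gripper still holding the upright, and I saw no change to the gouge or spare block (I didn't re-check the mallet, but the arm only passed well above it).

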